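Ready the needle sampler and hold its access panel shut

ROBOT

A 6-joint arm with a two-finger parallel gripper is mounted at the origin on a cart in front of the work surface, level with it; the furniture and walls round the work are solid. World frame = base frame: x ahead of the robot, y to its left, z up, the work surface at z = 0. Lengths are in m, angles in degrees, forces in N, time in s.
With the tool pointing down it reaches from about 0.4 to 0.825 m from the base axis. Payload 7 kg.
Tool frame: the origin (TCP) lies at the very end of the fingers, on their centre line; the grasp point (between the pads) lies 19 mm behind it; z points along the fingers, y is the line along which they close (so a half turn about z gives the same grasp; the last joint's range is limited). The gripper opens to 88 mm and grips with 3 to 60 N. Pads are 19 mm wide; open, the fingers measure 130 mm over their backs; the gripper's body (78 mm by 193 mm) begins 47 mm behind the grasp point.
Start: joints at [92.825, 20.546, 0.682, 0, -70.136, -16.507], TCP at [0.16, 0.656, 0.194] pointing down, gripper open.
Joint ranges: [-176.03, 176.03], [-82.01, 121.73], [-58.28, 71.71], [-173.87, 95.51], [-174.79, -0.11], [-173.66, 173.66]. Speed limits (degrees/s): [136.94, 136.94, 172.46, 180, 180, 180].

INTERFACE

Orientations are given as [roll, pitch, yaw] about the fixed x, y, z axes, in that order (R = Rz(yaw) Ry(pitch) Rx(roll)).
In Python, from plant import r gives the robot as it stands. The module is installed in compiled form; this text tells all that it offers.
- The arm moves only by the tool jog_arm, never from a script. Its arguments are lists of equal length, an entry for each row: "travel": the shift along the tool's x, y, z each as a share of 50 cm, from -1 to 1, a list of three; "dr": the turn, a rotation vector about the tool's x, y, z each as a share of 360 degrees, from -1 to 1, a list of three; "claw": the opening, from 0 (shut) to 1 (fully open). A call has exactly 10 rows; each row is the pose to reach, as a shift and turn from the pose commanded when the call began, along the tool's axes at that moment, turning the shorter way round; what a row does not reach only later rows make up. A row lasts 1/8 s, in which the tool goes at most 62.5 mm and 10.7 degrees, less where a joint would pass 70% of its speed; a pose out of reach is approached as far as the arm can. A call with a number of a shift or a turn outside -1 to 1 is refused whole. A call with a gripper value outside its range is refused whole. The fingers move at their own pace and stop on an object; "newtons" is the grip in N (left out, the last holds). Time passes only in rows, so rows that repeat a pose let the fingers close, or fill a call up. It gives the time, the measured TCP pose, the force, the opening and the grip force at its end, in the units of the state.
- r.get_state(): the state, without advancing time (a new reading comes with each control period).
- r.capture(name): name is "side" or "top" or "wrist"; returns a dict with "pixels" (400x640x3 uint8, red, green, blue), "range_z" (400x640 float32, m along the optical axis (not along the pixel's ray), 0 where there is no reading), "fx", "fy", "cx", "cy" (pixels), "position" and "attitude" of the camera in the world; the wrist camera has in their place "hand_eye" (4x4, takes a point from camera to tool coordinates, whose origin is the TCP and whose axes are the flange's). Camera axes: x right, y up, looking along -z (the intrinsics and any distortion apply to the point x, -y, -z); pixel columns grow to the right and rows downward; lengths in m; the calibration is good to about 2 mm. A picture is of the moment at which its call begins: read the wrist's pose just before it.
- r.close_job(): hands the job in; it is judged then, once.
Trained networks look in the newest picture that a camera, given by its name, has taken for a name from the list of things; names that differ only in an ending like _2 or _b are one class to them, and where a whole thing is asked for, a point or a joint stands for the part that bears it (a point fixed in the world has none). Each returns a list of dicts, best first, with "conf" (0 to 1); they miss things now and then, are a little off and sometimes report something else, mostly with a low value. They report only what shows in the picture. A call takes as long as a camera call.
- r.boxes_of(name, camera): "extent" ([left, top, right, bottom] in pixels, round what is visible of it).
- r.regions_of(name, camera): "pixels" (400x640 bool, what is visible of it) and "extent" ([left, top, right, bottom] in pixels, round what is visible of it).
- r.tip_of(name, camera): "at" ([column, row] in pixels: a listed point, or the origin of a listed thing).
The state is a dict: "time_s": time; "joints": joint angles; "qd": joint speeds; "joint_torque": joint torques, N m; "tcp_pos": TCP position; "eef_rot": TCP orientation; "contact_force": force on the tool from outside, world axes, zero at the start; "moment": the same for the moment, N m; "gripper_width": finger opening in m; "gripper_force": force on a finger pad.
Only numpy, scipy, OpenCV 4.12 (cv2) and the standard library are available. Lean on these libraries where they do the work, as an engineer would, in place of code of your own. Each camera call takes 0.05 s, during which the arm holds its last target. There are 200 camera calls.

TASK

Get the needle sampler ready for its seal check: slide its carriage by the black fin until the red septum dot sits right under the fixed needle, and leave it there. Then turn the blue quarter-turn fastener on the white access panel until its wing lines up with the two black dashes (the panel still raised), and after that press the panel fully down against its frame. Finish while still holding the panel pressed down; leave the other things on the worktop alone.

Things in the scene. Friction and masses are not known exactly. Their poses are not given: they have to be found in the camera images.
- station: The sampler, fixed to the worktop: grey base plate 180 (x) x 360 (y) x 12 mm, origin at the centre of its underside; its -x side faces the robot, give or take its yaw. Round y = -100 mm a grey housing, 156 x 136 mm, holds the white panel inside a lip whose top is at z = 54 mm; on the +y half two steel rails carry the carriage along y.
- needle_stand: Fixed stand of the needle, clamped somewhere along the back of the station's +y half: a post at the back edge and a blue arm, 14 mm wide, reaching forward over the carriage to 13 mm in front of the needle; arm top 88 mm, knob on it 93 mm and post 100 mm above the worktop. Origin 30 mm in front (-x) of the needle, 12 mm above the worktop; same axes as the station.
- carriage (a joint): The aluminium carriage sliding along the station's +y, 0 (nearest the housing) to 0.10 m; stiff (about 1.5 N to move), stays where it is left. It carries a white septum block at the back and a black grip fin at the front.
- septum (a point): Centre of the red septum dot, 12 mm across, on the carriage's white block (34 mm across); moves with the carriage. 43 mm above the worktop.
- carriage_grip (a point): Top centre of the carriage's black grip fin, 62 mm above the worktop: 26 mm along the station's x, 12 mm thick along its y, standing 32 mm above the carriage plate (plate top 30 mm above the worktop); 80 mm in front of the septum.
- needle_tip (a point): Tip of the fixed needle pointing straight down, 3 mm above the septum's level (46 mm above the worktop). Its stand is fixed; the needle is always on the septum's line of travel, 20 mm or more farther along +y than the septum at the start.
- panel (a joint): How far the white access panel (130 along the station's x, 110 along y, 6 thick) is pressed straight down: 0 raised on its springy seal, 0.010 m fully seated, its top then level with the lip. It springs back when let go; about 2 N starts it moving, about 8 N holds it down, wherever it is pressed. Until the fastener is lined up its cross pin blocks it after 2 mm.
- panel_press (a point): A free spot on top of the panel for pressing, 47 mm in front (-x) of the fastener's axis; 64 mm above the worktop when raised, 54 mm when seated.
- fastener (a joint): Angle of the fastener, rad, growing anticlockwise seen from above: 0 when its wing lies along the two black dashes, parallel to the station's x (its cross pin then fits the slot in the frame, about 0.2 rad of play either way). Starts between -1.35 and -0.65, turns from -1.57 to 0.8 with light friction (0.04 N m), stays where it is left.
- fastener_grip (a point): Top centre of the fastener's blue wing, on its vertical axis: 101 mm above the worktop with the panel raised. The wing is 36 mm long, 10 mm thick and 27 mm high, on a steel disc 38 mm across and 4.5 mm above the panel; its x axis runs along the wing.
- marker_black: Bystander: black-capped marker pen lying on the worktop, 137x11x12 mm; to be left alone.
- marker_blue: Bystander: blue-capped marker pen lying on the worktop, 137x11x12 mm; to be left alone.
- timer: Bystander: small white bench timer, 60x64x19 mm; to be left alone.
- label_tape: Bystander: roll of yellow tape lying flat, 68x68x19 mm; to be left alone.
- forceps: Bystander: thin steel forceps lying on the worktop, 128x16x9 mm; to be left alone.

How it is judged:
By the outcome, as a careful person would: the job done as asked, in the order asked, and still so for the second after the job is handed in, while the arm keeps its last pose, push and grip.
It also fails if it takes over 51 s, if anything falls off the work surface, if the arm or the gripper's body presses on something with over 40 N, if the wrist force passes 120 N, or if a joint passes its speed limit or range.

## Working session

There is one attempt and no reset: what is moved stays moved. The work goes in short steps, Python scripts to look and compute and a tool call to move; the robot and the scene stay as the last step left them, time stands still between calls to the robot, and variables do not carry over. Pictures are saved under pics/ and viewed, at most 10 in all, crops included, and the job is handed in when it is done.

Besides the shell and the picture viewer there is one more tool, called after "Call:" as name(argument=value, ...), one argument or row to a line, values as JSON. jog_arm: Moves the arm, as the interface text tells. Its arguments: {"type":"object","properties":{"travel":{"type":"array"},"dr":{"type":"array"},"claw":{"type":"array"},"newtons":{"type":"number"}},"required":["travel","dr","claw"]}

```bash
mkdir -p pics
cat > h.py <<'E'
import numpy as np, cv2
from scipy.spatial.transform import Rotation as R
from plant import r
def cap(n):
    s=r.get_state(); c=r.capture(n)
    if n=="wrist":
        T=np.eye(4);T[:3,:3]=rot(s["eef_rot"]);T[:3,3]=s["tcp_pos"]; c["T"]=T@np.array(c["hand_eye"])
    else:
        T=np.eye(4);a=np.array(c["attitude"],float);T[:3,:3]=a if a.shape==(3,3) else (rot(a) if a.size==3 else R.from_quat(a).as_matrix());T[:3,3]=c["position"];c["T"]=T
    return c
def rot(a):
    a=np.array(a,float)
    return a if a.shape==(3,3) else (R.from_euler('xyz',a,degrees=True).as_matrix() if a.size==3 else R.from_quat(a).as_matrix())
def atz(c,uv,z):
    d=c["T"][:3,:3]@np.array([(uv[0]-c["cx"])/c["fx"],-(uv[1]-c["cy"])/c["fy"],-1]);p=c["T"][:3,3]
    return p+d*(z-p[2])/d[2]
def dep(c,uv):
    u,v=int(round(uv[0])),int(round(uv[1]));w=c["range_z"][v-1:v+2,u-1:u+2];w=w[w>0];
    if not len(w): return None
    z=np.median(w)
    return (c["T"]@np.array([(u-c["cx"])/c["fx"]*z,-(v-c["cy"])/c["fy"]*z,-z,1]))[:3]
def proj(c,P):
    q=np.linalg.inv(c["T"])@np.append(P,1); return np.array([c["cx"]+c["fx"]*q[0]/-q[2],c["cy"]-c["fy"]*q[1]/-q[2]])
def save(c,n): cv2.imwrite("pics/"+n,cv2.cvtColor(c["pixels"],cv2.COLOR_RGB2BGR))
E
python3 - <<'E'
from h import *
np.set_printoptions(precision=4,suppress=True)
s=r.get_state();print(s)
H=dict(septum=.043,carriage_grip=.062,needle_tip=.046,panel_press=.064,fastener_grip=.101,station=0,needle_stand=.012)
for n in("top","side","wrist"):
    c=cap(n);save(c,n+"0.png");print(n,c.get("attitude"),c["T"][:3,3],c["fx"],[k for k in c])
    for k,z in H.items():
        for t in r.tip_of(k,n)[:2]: print(k,round(t["conf"],2),np.round(t["at"],1),atz(c,t["at"],z),dep(c,t["at"]))
E
```

```text
{'time_s': 0.0, 'joints': array([ 92.8256,  20.5915,   0.6346,  -0.0195, -70.135 , -16.5077]), 'qd': array([ 0.0064,  0.0435,  0.0492, -0.0092,  0.0123, -0.0105]), 'joint_torque': array([ -0.0005, -58.272 ,  29.3048,   6.9972,   0.0067,  -0.0002]), 'tcp_pos': array([0.1596, 0.6553, 0.1931]), 'eef_rot': array([179.9066,  -0.0085, -13.6888]), 'contact_force': array([ 0.3403, -0.4242,  0.6174]), 'moment': array([ 0.0358,  0.0424, -0.0046]), 'gripper_force': 0.0, 'gripper_width': 0.08753486453197862}
top [  8.3343  -0.9202 -89.2619] [ 0.4485 -0.0693  1.1947] 433.02762738007596 ['pixels', 'range_z', 'fx', 'fy', 'cx', 'cy', 'position', 'attitude', 'T']
septum 0.64 [250.9 235.9] [0.5333 0.1074 0.043 ] [0.5331 0.1073 0.0417]
carriage_grip 0.87 [237.3 261.7] [0.4646 0.1371 0.062 ] [0.4646 0.1474 0.0095]
needle_tip 0.7 [229.1 231.3] [0.5444 0.165  0.046 ] [0.5477 0.1714 0.016 ]
needle_tip 0.66 [385.8 266.1] [ 0.4585 -0.2504  0.046 ] [ 0.4591 -0.2568  0.009 ]
fastener_grip 0.69 [304.2 252.5] [ 0.4892 -0.0366  0.101 ] [ 0.4908 -0.0358  0.0915]
fastener_grip 0.17 [228.4 229.3] [0.5448 0.1557 0.10
[... 526 characters left out ...]
 0.062 ] [0.4547 0.1308 0.0617]
needle_tip 0.58 [317.4 159.3] [0.5424 0.1553 0.046 ] [0.5367 0.2013 0.0134]
panel_press 0.73 [305.1 191.4] [ 0.5216 -0.0264  0.064 ] [ 0.5215 -0.0267  0.0658]
panel_press 0.62 [278.7 190.8] [ 0.4453 -0.0279  0.064 ] [ 0.4468 -0.0312  0.0662]
fastener_grip 0.5 [288.  160.9] [0.4623 0.0677 0.101 ] [0.4528 0.1206 0.0613]
fastener_grip 0.42 [294.2 185.8] [ 0.4947 -0.0473  0.101 ] [ 0.4877 -0.009   0.0683]
station 0.65 [303.4 186.7] [0.504  0.0709 0.    ] [ 0.5138 -0.0088  0.0655]
station 0.39 [313.9 169.6] [0.5295 0.1603 0.    ] [0.5359 0.1017 0.0437]
wrist None [0.2267 0.6388 0.3851] 281.2610242945196 ['pixels', 'range_z', 'fx', 'fy', 'cx', 'cy', 'hand_eye', 'T']
```

Run:
```python
import cv2,numpy as np
a=cv2.imread("pics/top0.png")[170:330,170:400];cv2.imwrite("pics/top0c.png",cv2.resize(a,None,fx=3.4,fy=3.4,interpolation=cv2.INTER_CUBIC))
a=cv2.imread("pics/side0.png")[120:260,210:410];cv2.imwrite("pics/side0c.png",cv2.resize(a,None,fx=4,fy=4,interpolation=cv2.INTER_CUBIC))
```

```text
(no output)
```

View pics/top0c.png

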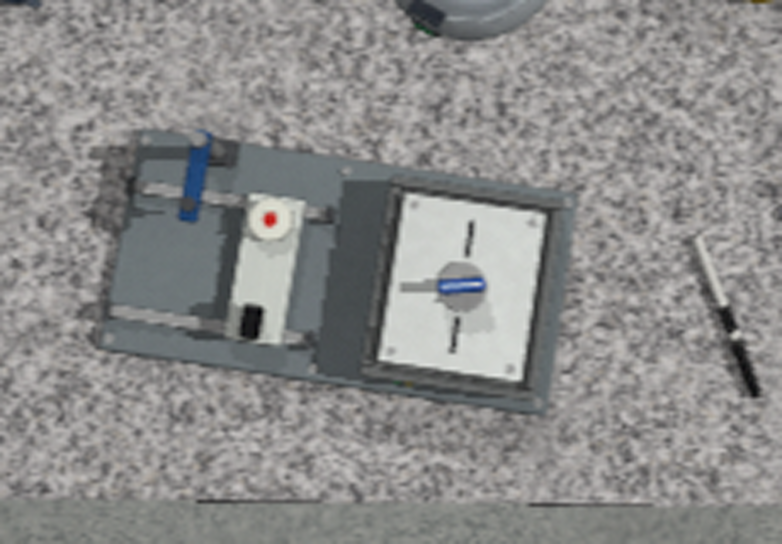

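View pics/side0c.png

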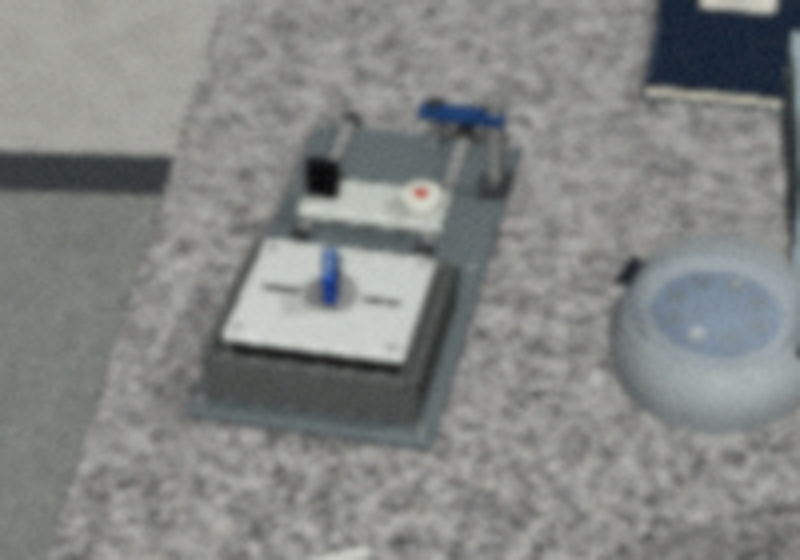

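View pics/top0.png

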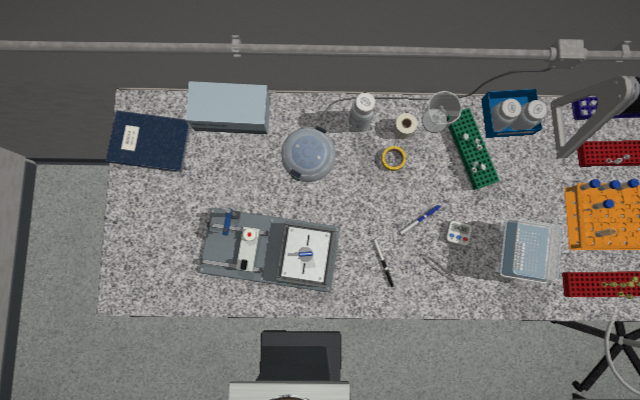

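Call:
jog_arm(
  travel=[
    [0.8,1,0],
    [0.8,1,0],
    [0.8,1,0],
    [0.8,1,0],
    [0.8,1,0],
    [0.8,1,0],
    [0.8,1,0.06],
    [0.8,1,0.06],
    [0.8,1,0.06],
    [0.8,1,0.06],
  ],
  dr=[
    [0,0,-0.016],
    [0,0,-0.016],
    [0,0,-0.016],
    [0,0,-0.016],
    [0,0,-0.016],
    [0,0,-0.016],
    [0,0,-0.016],
    [0,0,-0.016],
    [0,0,-0.016],
    [0,0,-0.016],
  ],
  claw=[0.4,0.4,0.4,0.4,0.4,0.4,0.4,0.4,0.4,0.4],
)

```text
time_s: 2.45
tcp_pos: [0.4236, 0.089, 0.1664]
eef_rot: [-179.9, -0.1, -7.9]
contact_force: [1.9, 0.5, 0.7]
gripper_width: 0.035
gripper_force: 0.0
```

Run:
```python
from h import *
np.set_printoptions(precision=4,suppress=True)
c=cap("wrist");save(c,"w1.png");np.savez("w1.npz",**{k:c[k] for k in("pixels","range_z","fx","fy","cx","cy","T")})
H=dict(septum=.043,carriage_grip=.062,needle_tip=.046,panel_press=.064,fastener_grip=.101,needle_stand=.012)
for k,z in H.items():
    for t in r.tip_of(k,"wrist")[:1]: print(k,round(t["conf"],2),np.round(t["at"],1),atz(c,t["at"],z),dep(c,t["at"]))
print(c["T"],c["fx"],c["cx"],c["cy"],c.keys())
cv2.imwrite("pics/w1.png",cv2.imread("pics/w1.png"))
```

```text
septum 0.7 [281.9  85.6] [0.5378 0.113  0.043 ] [0.5374 0.1129 0.0432]
carriage_grip 0.44 [434.2 164.5] [ 0.4369 -0.0344  0.062 ] [ 0.438  -0.0331  0.0649]
needle_tip 0.56 [228.6  86.2] [0.5443 0.1674 0.046 ] [0.5445 0.167  0.0458]
panel_press 0.86 [435.  163.9] [ 0.4378 -0.0345  0.064 ] [ 0.4378 -0.0342  0.0646]
fastener_grip 0.88 [454.9 114.4] [ 0.4856 -0.0388  0.101 ] [ 0.4858 -0.0414  0.0955]
[[-0.1365  0.9576  0.2538  0.4917]
 [-0.9906 -0.1317 -0.036   0.0787]
 [-0.001  -0.2564  0.9666  0.3576]
 [ 0.      0.      0.      1.    ]] 281.2610242945196 320.1530602231135 200.85467580797027 dict_keys(['pixels', 'range_z', 'fx', 'fy', 'cx', 'cy', 'hand_eye', 'T'])
```

View pics/w1.png

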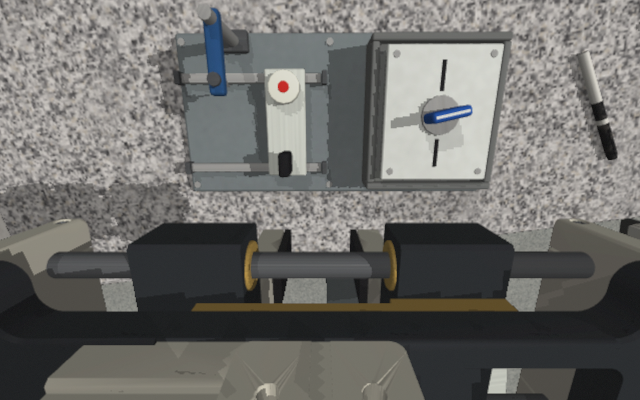

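Run:
```python
from h import *
np.set_printoptions(precision=4,suppress=True)
c=dict(np.load("w1.npz"));p=c["pixels"].astype(int);z=c["range_z"]
hsv=cv2.cvtColor(c["pixels"],cv2.COLOR_RGB2HSV)
v,u=np.mgrid[0:400,0:640]
P=np.stack([(u-c["cx"])/c["fx"]*z,-(v-c["cy"])/c["fy"]*z,-z],-1)@c["T"][:3,:3].T+c["T"][:3,3]
def m(mask,z0,n):
    q=np.argwhere(mask)[:,::-1].astype(float)
    W=np.array([atz(c,a,z0) for a in q])[:,:2]; 
    (cx,cy),wh,_=rr=cv2.minAreaRect(W.astype(np.float32)*1000)
    e=np.linalg.svd(W-W.mean(0),full_matrices=0)[2][0]
    print(n,len(q),"px",q.mean(0),"mean",W.mean(0),"rect",rr,"axis deg",np.degrees(np.arctan2(e[1],e[0])));return W
box=lambda a,b,cc,d:(u>=a)&(u<=cc)&(v>=b)&(v<=d)
red=(hsv[...,1]>120)&((hsv[...,0]<12)|(hsv[...,0]>168))&box(265,65,305,110); m(red,.043,"septum")
Z=P[...,2]
m(box(265,140,305,185)&(abs(Z-.062)<.004),.062,"fin")
m(box(195,5,235,110)&(abs(Z-.088)<.003),.088,"arm"); m(box(195,60,235,110)&(Z>.0905)&(Z<.098),.093,"knob")
m(box(415,95,480,135)&(abs(Z-.101)<.004),.101,"wing")
blk=(hsv[...,2]<60)
m(blk&box(430,55,455,95),.064,"dash1");m(blk&box(425,138,445,170),.064,"dash2");
m((abs(Z-.064)<.003)&box(370,35,515,190),.064,"panel")
W=m((abs(Z-.030)<.003)&box(255,60,312,185),.030,"carr plate")
m((abs(Z-.0425)<.003)&box(255,60,312,115),.043,"block")
for uv in [(228,86),(227,86),(229,86),(228,84),(228,88),(229,87),(230,86)]: print(uv,P[uv[1],uv[0]],p[uv[1],uv[0]])
a=cv2.imread("pics/w1.png")[20:200,170:520];cv2.imwrite("pics/w1c.png",cv2.resize(a,None,fx=2.2,fy=2.2,interpolation=cv2.INTER_CUBIC))
cv2.imwrite("pics/w1c.png",cv2.resize(cv2.imread("pics/w1.png")[50:130,190:310],None,fx=6.5,fy=6.5,interpolation=cv2.INTER_CUBIC))
```

```text
septum 91 px [282.5495  86.2308] mean [0.5371 0.1124] rect ((537.3095092773438, 112.45378875732422), (9.53204345703125, 9.747329711914062), 82.14423370361328) axis deg 155.75535332226673
fin 270 px [283.8333 164.1111] mean [0.4588 0.1221] rect ((458.8349304199219, 122.42353820800781), (11.524723052978516, 25.413217544555664), 80.5258560180664) axis deg 172.01337462828846
arm 1055 px [214.3943  52.1668] mean [0.5657 0.1617] rect ((565.740234375, 162.00559997558594), (14.361611366271973, 67.85163116455078), 82.2892074584961) axis deg 171.66166370618365
knob 165 px [213.4545  78.2485] mean [0.5445 0.1657] rect ((548.457275390625, 164.75897216796875), (11.318500518798828, 19.34566307067871), 76.93428802490234) axis deg -167.22701318925593
wing 3 px [462.6667 111.    ] mean [ 0.4875 -0.0455] rect ((487.557373046875, -45.8277702331543), (1.7240296602249146, 1.6726670265197754), 89.5159912109375) axis deg 68.07178407512791
dash1 86 px [442.9651  74.186 ] mean [ 0.5236 -0.0449] rect ((523.1807250976562, -44.87890625), (2.707470417022705, 25.865650177001953), 82.29450225830078) axis deg 172.7
[... 397 characters left out ...]
04
carr plate 2976 px [286.6196 125.6519] mean [0.4968 0.1164] rect ((499.95611572265625, 116.6351318359375), (43.875999450683594, 114.61859893798828), 82.2630386352539) axis deg 171.8901429897613
block 845 px [283.426  85.968] mean [0.5372 0.1115] rect ((536.9380493164062, 111.70179748535156), (32.71620178222656, 32.573020935058594), 14.453317642211914) axis deg 53.05370913401239
(228, 86) [0.5499 0.1769 0.0147] [90 92 91]
(227, 86) [0.5415 0.1635 0.0651] [91 93 92]
(229, 86) [0.544  0.1661 0.0489] [92 93 91]
(228, 84) [0.545  0.1651 0.0547] [83 85 83]
(228, 88) [0.5479 0.1776 0.0141] [102 108 108]
(229, 87) [0.5491 0.1767 0.0124] [ 96 100 101]
(230, 86) [0.5444 0.166  0.0458] [101 105 105]
```

View pics/w1c.png

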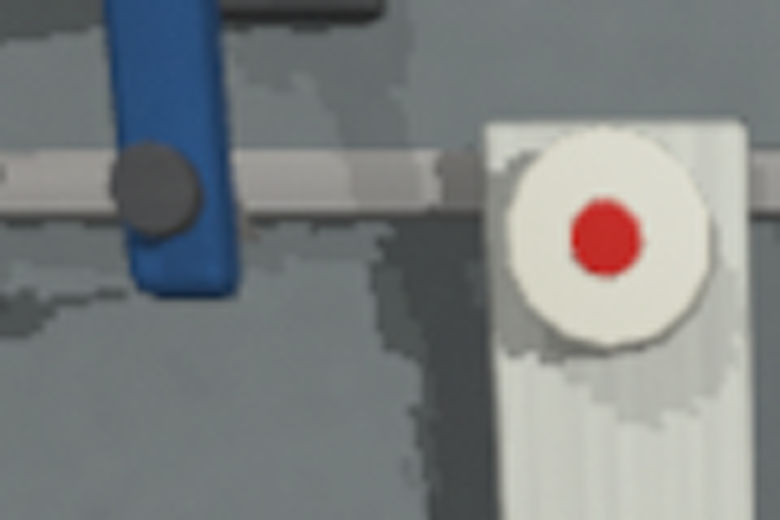

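Run:
```python
from h import *
np.set_printoptions(precision=4,suppress=True)
s=r.get_state();print(s["tcp_pos"],s["eef_rot"],s["joints"],s["qd"])
c=dict(np.load("w1.npz"));hsv=cv2.cvtColor(c["pixels"],cv2.COLOR_RGB2HSV)
v,u=np.mgrid[0:400,0:640]
b=(hsv[...,0]>95)&(hsv[...,0]<130)&(hsv[...,1]>90)&(u>415)&(u<485)&(v>90)&(v<135)
z=c["range_z"];P=np.stack([(u-c["cx"])/c["fx"]*z,-(v-c["cy"])/c["fy"]*z,-z],-1)@c["T"][:3,:3].T+c["T"][:3,3]
print(b.sum(),np.percentile(P[b][:,2],[1,10,50,90,99]))
for lo in(.09,.094):
  k=b&(P[...,2]>lo);q=np.argwhere(k)[:,::-1];W=np.array([atz(c,a,.101) for a in q])[:,:2]
  e=np.linalg.svd(W-W.mean(0))[2][0];print(k.sum(),W.mean(0),cv2.minAreaRect(W.astype(np.float32)*1000),np.degrees(np.arctan2(e[1],e[0])))
k=b&(hsv[...,1]<200)
cv2.imwrite("pics/wing.png",cv2.resize(cv2.cvtColor(c["pixels"],cv2.COLOR_RGB2BGR)[85:145,405:495],None,fx=7,fy=7,interpolation=cv2.INTER_CUBIC))
```

```text
[0.4229 0.0917 0.1663] [-179.9701   -0.0273   -7.8423] [ 38.5467  -1.7796 -30.5751  -0.001  -61.164   43.6115] [ 1.0439 -0.0991 -0.0031  0.0394  0.0194  0.2448]
401 [0.0723 0.0821 0.0943 0.0957 0.0965]
325 [ 0.4867 -0.0345] ((486.39984130859375, -32.814815521240234), (9.703557968139648, 40.24939727783203), 4.987438678741455) 94.55460144719395
231 [ 0.4867 -0.036 ] ((486.0834045410156, -32.84942626953125), (8.966331481933594, 40.26144027709961), 5.370549201965332) 95.12453001830335
```

View pics/wing.png

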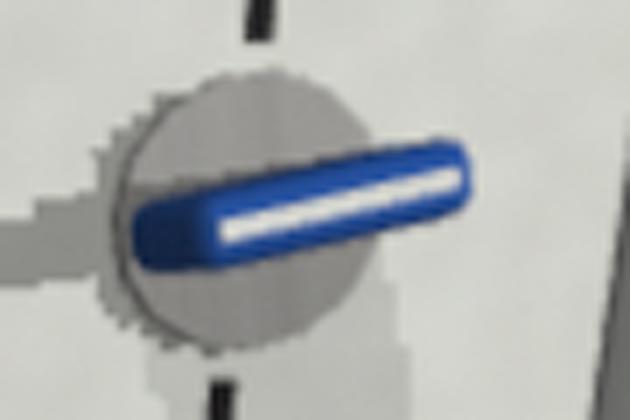

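Call:
jog_arm(
  travel=[
    [0.063,-0.071,0.09],
    [0.063,-0.071,0.09],
    [0.063,-0.071,0.09],
    [0.063,-0.071,0.09],
    [0.063,-0.071,0.09],
    [0.063,-0.071,0.09],
    [0.063,-0.071,0.09],
    [0.063,-0.071,0.09],
    [0.063,-0.071,0.09],
    [0.063,-0.071,0.09],
  ],
  dr=[
    [0,0,0],
    [0,0,0],
    [0,0,0],
    [0,0,0],
    [0,0,0],
    [0,0,0],
    [0,0,0],
    [0,0,0],
    [0,0,0],
    [0,0,0],
  ],
  claw=[0.45,0.45,0.45,0.45,0.45,0.45,0.45,0.45,0.45,0.45],
)

```text
time_s: 4.05
tcp_pos: [0.459, 0.1215, 0.1209]
eef_rot: [180.0, 0.0, -7.9]
contact_force: [0.9, 0.5, 0.0]
gripper_width: 0.0392
gripper_force: 0.0
```

Call:
jog_arm(
  travel=[
    [0,-0.002,0.1],
    [0,-0.002,0.17],
    [0,-0.002,0.17],
    [0,-0.002,0.17],
    [0,-0.002,0.17],
    [0,-0.002,0.17],
    [0,-0.002,0.17],
    [0,-0.002,0.17],
    [0,-0.002,0.17],
    [0,-0.002,0.17],
  ],
  dr=[
    [0,0,0],
    [0,0,0],
    [0,0,0],
    [0,0,0],
    [0,0,0],
    [0,0,0],
    [0,0,0],
    [0,0,0],
    [0,0,0],
    [0,0,0],
  ],
  claw=[0.45,0.45,0.45,0.45,0.45,0,0,0,0,0],
  newtons=15,
)

```text
time_s: 5.3
tcp_pos: [0.4591, 0.1225, 0.0359]
eef_rot: [180.0, 0.0, -7.9]
contact_force: [0.6, 0.2, 0.1]
gripper_width: 0.0009
gripper_force: 0.0
```

Run:
```python
from h import *
np.set_printoptions(precision=4,suppress=True)
s=r.get_state();print(s["tcp_pos"],s["gripper_width"],s["gripper_force"],s["contact_force"])
c=cap("side");d=cap("wrist");save(d,"w2.png")
for n in("side","wrist"):
  for k,z in dict(septum=.043,carriage_grip=.062).items():
    for t in r.tip_of(k,n)[:1]:print(n,k,t["conf"],t["at"],atz(c if n=="side" else d,t["at"],z))
a=cv2.cvtColor(c["pixels"],cv2.COLOR_RGB2BGR)[90:230,230:400];a=cv2.resize(a,(510,420),interpolation=cv2.INTER_CUBIC)
b=cv2.cvtColor(d["pixels"],cv2.COLOR_RGB2BGR)[20:340,220:440]
b=cv2.resize(b,(289,420));cv2.imwrite("pics/p2.png",np.hstack([a,b]))
```

```text
[0.4591 0.1225 0.0359] 0.0008538901751373702 0.0 [0.5665 0.1773 0.1069]
side septum 0.44 [276.5, 263.4] [ 0.475  -0.2801  0.043 ]
side carriage_grip 0.65 [287.9, 158.7] [0.4511 0.1318 0.062 ]
wrist septum 0.8 [317.5, 111.5] [0.5363 0.1128 0.043 ]
wrist carriage_grip 0.91 [316.9, 240.3] [0.4587 0.1239 0.062 ]
```

View pics/p2.png

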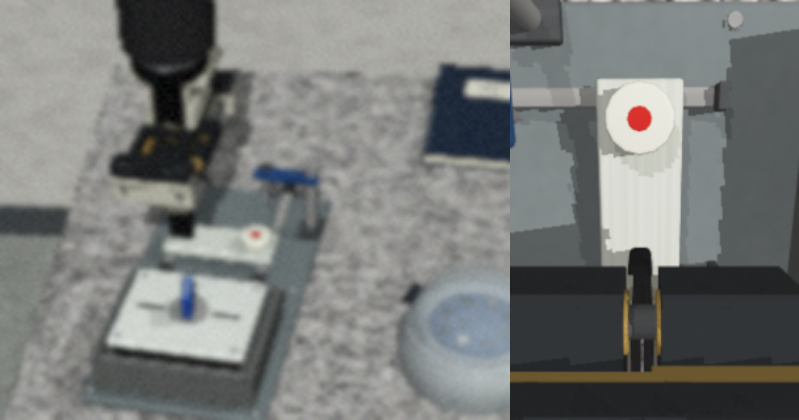

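Run:
```python
from h import *
np.set_printoptions(precision=4,suppress=True)
c=cap("wrist");v,u=np.mgrid[0:400,0:640];z=c["range_z"]
P=np.stack([(u-c["cx"])/c["fx"]*z,-(v-c["cy"])/c["fy"]*z,-z],-1)@c["T"][:3,:3].T+c["T"][:3,3]
for row in (206,210,214,220,226,232,240,250,260):
    print(row,[(uu,P[row,uu].round(3).tolist(),c["pixels"][row,uu].tolist()) for uu in (306,311,316,321,326)])
```

```text
206 [(306, [0.473, 0.13, 0.031], [217, 218, 210]), (311, [0.472, 0.127, 0.03], [219, 220, 213]), (316, [0.472, 0.123, 0.031], [215, 216, 208]), (321, [0.472, 0.119, 0.031], [221, 222, 214]), (326, [0.471, 0.116, 0.03], [217, 219, 212])]
210 [(306, [0.47, 0.131, 0.03], [217, 218, 211]), (311, [0.47, 0.127, 0.031], [157, 159, 151]), (316, [0.471, 0.123, 0.038], [27, 25, 26]), (321, [0.471, 0.12, 0.038], [29, 27, 29]), (326, [0.47, 0.116, 0.035], [150, 152, 145])]
214 [(306, [0.467, 0.131, 0.03], [151, 153, 144]), (311, [0.47, 0.127, 0.041], [35, 35, 35]), (316, [0.471, 0.123, 0.047], [27, 27, 27]), (321, [0.471, 0.12, 0.047], [26, 26, 26]), (326, [0.469, 0.116, 0.044], [28, 29, 30])]
220 [(306, [0.463, 0.132, 0.031], [150, 152, 145]), (311, [0.471, 0.126, 0.056], [22, 23, 24]), (316, [0.471, 0.123, 0.06], [27, 26, 27]), (321, [0.471, 0.12, 0.059], [25, 26, 25]), (326, [0.47, 0.117, 0.057], [21, 22, 22])]
226 [(306, [0.498, 0.121, 0.145], [34, 36, 37]), (311, [0.469, 0.126, 0.062], [26, 26, 28]), (316, [0.468, 0.123, 0.061], [27, 26, 27]), (321, [0.468, 0.12, 0.062], [28, 28, 30]), (326
[... 238 characters left out ...]
0.117, 0.074], [30, 30, 30])]
240 [(306, [0.497, 0.121, 0.154], [40, 40, 40]), (311, [0.47, 0.125, 0.088], [98, 96, 87]), (316, [0.469, 0.123, 0.086], [28, 29, 29]), (321, [0.459, 0.121, 0.062], [29, 29, 30]), (326, [0.468, 0.117, 0.085], [31, 30, 30])]
250 [(306, [0.495, 0.121, 0.156], [97, 80, 51]), (311, [0.489, 0.121, 0.142], [106, 100, 85]), (316, [0.469, 0.123, 0.099], [30, 31, 30]), (321, [0.452, 0.122, 0.062], [28, 29, 28]), (326, [0.469, 0.118, 0.1], [31, 31, 31])]
260 [(306, [0.493, 0.121, 0.156], [119, 98, 57]), (311, [0.489, 0.12, 0.15], [55, 56, 57]), (316, [0.489, 0.119, 0.15], [69, 70, 72]), (321, [0.489, 0.117, 0.151], [70, 70, 72]), (326, [0.49, 0.116, 0.152], [68, 69, 70])]
```

Call:
jog_arm(
  travel=[
    [0,-0.01,0],
    [0,-0.02,0],
    [0,-0.03,0],
    [0,-0.03,0],
    [0,-0.03,0],
    [0,-0.03,0],
    [0,-0.03,0],
    [0,-0.03,0],
    [0,-0.03,0],
    [0,-0.03,0],
  ],
  dr=[
    [0,0,0],
    [0,0,0],
    [0,0,0],
    [0,0,0],
    [0,0,0],
    [0,0,0],
    [0,0,0],
    [0,0,0],
    [0,0,0],
    [0,0,0],
  ],
  claw=[0,0,0,0,0,0,0,0,0,0],
  newtons=25,
)

```text
time_s: 6.9
tcp_pos: [0.4612, 0.1373, 0.036]
eef_rot: [180.0, 0.0, -7.9]
contact_force: [0.2, -0.2, -0.2]
gripper_width: 0.0004
gripper_force: 0.0
```

```bash
cat > sep.py <<'E'
from h import *
np.set_printoptions(precision=4,suppress=True)
s=r.get_state();print(s["time_s"],s["tcp_pos"],s["eef_rot"],s["gripper_width"],s["gripper_force"],s["contact_force"])
c=cap("wrist");hsv=cv2.cvtColor(c["pixels"],cv2.COLOR_RGB2HSV);v,u=np.mgrid[0:400,0:640]
m=((hsv[...,1]>140)&(hsv[...,2]>110)&((hsv[...,0]<8)|(hsv[...,0]>172))).astype(np.uint8)
n,l,st,ce=cv2.connectedComponentsWithStats(m)
ex=np.array([.9909,-.1349]);ey=np.array([.1349,.9909])
for i in range(1,n):
    if st[i,4]>40:
        w=atz(c,ce[i],.043)[:2];print("red",st[i,4],ce[i],w,"ex,ey",w@ex,w@ey)
for k,z in dict(needle_tip=.046,carriage_grip=.062).items():
    for t in r.tip_of(k,"wrist")[:1]:w=atz(c,t["at"],z)[:2];print(k,round(t["conf"],2),t["at"],w,w@ex,w@ey)
z=c["range_z"];P=np.stack([(u-c["cx"])/c["fx"]*z,-(v-c["cy"])/c["fy"]*z,-z],-1)@c["T"][:3,:3].T+c["T"][:3,3]
b=(hsv[...,0]>95)&(hsv[...,0]<130)&(hsv[...,1]>90)&(abs(P[...,2]-.088)<.004)&(P[...,1]>.12)
if b.sum()>30:
    W=np.array([atz(c,a,.088)[:2] for a in np.argwhere(b)[:,::-1]]);print("arm",b.sum(),"ey",np.percentile(W@ey,[2,50,98]),"ex",np.percentile(W@ex,[2,98]))
cv2.imwrite("pics/last.png",cv2.cvtColor(c["pixels"],cv2.COLOR_RGB2BGR))
E
python3 sep.py
```

```text
6.9 [0.4612 0.1373 0.036 ] [179.9987   0.0005  -7.9227] 0.0003723280860694838 0.0 [ 0.181  -0.226  -0.2283]
red 259 [342.1274 109.8687] [0.5372 0.1123] ex,ey 0.5171429916084321 0.1837193084146394
needle_tip 0.79 [251.3, 109.2] [0.5451 0.1676] 0.5175093604823978 0.23961279355022394
arm 3526 ey [0.2305 0.2368 0.2439] ex [0.5057 0.5592]
```

View pics/last.png

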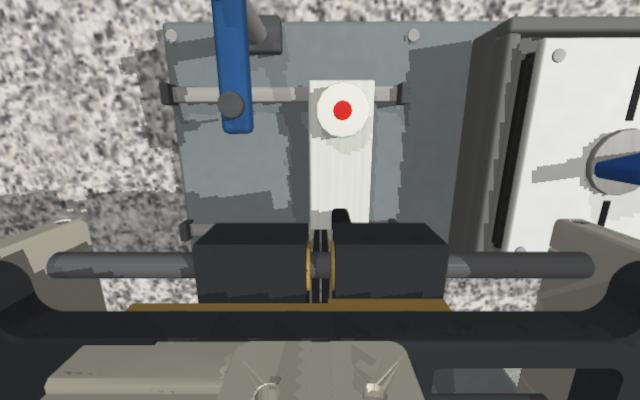

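Run:
```python
from h import *
np.set_printoptions(precision=3,suppress=True,linewidth=200)
v,u=np.mgrid[0:400,0:640]
for n in("wrist","side","top"):
    c=cap(n);z=c["range_z"]
    P=np.stack([(u-c["cx"])/c["fx"]*z,-(v-c["cy"])/c["fy"]*z,-z],-1)@c["T"][:3,:3].T+c["T"][:3,3]
    if n=="wrist": Pw=P
    dark=(c["pixels"].max(-1)<80)
    k=dark&(abs(P[...,0]-.46)<.03)&(abs(P[...,1]-.130)<.04)&(P[...,2]>.032)&(P[...,2]<.13)&(z>0)
    q=P[k]; print(n,len(q))
    for lo in np.arange(.03,.13,.01):
        w=q[(q[:,2]>=lo)&(q[:,2]<lo+.01)]
        if len(w):print(round(lo,2),len(w),"x",np.percentile(w[:,0],[5,50,95]),"y",np.percentile(w[:,1],[5,25,50,75,95]))
```

```text
wrist 889
0.03 41 x [0.469 0.471 0.471] y [0.118 0.12  0.122 0.125 0.127]
0.04 81 x [0.464 0.471 0.471] y [0.117 0.12  0.123 0.126 0.128]
0.05 86 x [0.47  0.471 0.471] y [0.117 0.119 0.122 0.124 0.126]
0.06 7 x [0.47  0.471 0.471] y [0.118 0.119 0.121 0.123 0.125]
0.07 69 x [0.47  0.471 0.471] y [0.132 0.133 0.136 0.138 0.139]
0.08 92 x [0.47  0.471 0.471] y [0.132 0.133 0.136 0.138 0.139]
0.09 103 x [0.47  0.471 0.471] y [0.132 0.133 0.136 0.137 0.139]
0.11 397 x [0.453 0.459 0.464] y [0.133 0.135 0.137 0.139 0.141]
0.12 13 x [0.464 0.467 0.469] y [0.136 0.14  0.14  0.14  0.14 ]
side 79
0.03 10 x [0.447 0.46  0.467] y [0.116 0.118 0.119 0.12  0.121]
0.04 24 x [0.445 0.457 0.47 ] y [0.115 0.117 0.119 0.121 0.124]
0.05 18 x [0.446 0.458 0.47 ] y [0.114 0.117 0.119 0.12  0.122]
0.06 23 x [0.448 0.456 0.469] y [0.116 0.117 0.12  0.122 0.129]
0.07 2 x [0.463 0.465 0.466] y [0.12  0.12  0.121 0.122 0.122]
0.09 2 x [0.473 0.473 0.474] y [0.15  0.151 0.151 0.152 0.152]
top 0
```

Run:
```python
from h import *
np.set_printoptions(precision=3,suppress=True,linewidth=200)
c=cap("wrist");v,u=np.mgrid[0:400,0:640];z=c["range_z"]
P=np.stack([(u-c["cx"])/c["fx"]*z,-(v-c["cy"])/c["fy"]*z,-z],-1)@c["T"][:3,:3].T+c["T"][:3,3]
s=r.get_state();print(s["tcp_pos"],c["T"][:3,3])
for zz in (.04,.05,.06,.065,.07,.075,.08,.09):
    for y in (.134,.139):
        a=proj(c,[.4705,y,zz]);i=a.round().astype(int);print(zz,y,a,P[i[1],i[0]],c["pixels"][i[1],i[0]])
```

```text
[0.461 0.137 0.036] [0.53  0.127 0.227]
0.04 0.134 [322.105 214.054] [0.468 0.134 0.03 ] [156 158 150]
0.04 0.139 [315.003 214.993] [0.467 0.14  0.03 ] [156 158 150]
0.05 0.134 [322.21  218.629] [0.464 0.135 0.03 ] [157 159 150]
0.05 0.139 [314.739 219.612] [0.463 0.14  0.029] [158 160 151]
0.06 0.134 [322.326 223.704] [0.46  0.135 0.031] [157 158 150]
0.06 0.139 [314.447 224.736] [0.46  0.141 0.03 ] [156 159 151]
0.065 0.134 [322.389 226.456] [0.458 0.136 0.03 ] [157 158 151]
0.065 0.139 [314.289 227.514] [0.457 0.142 0.03 ] [156 158 151]
0.07 0.134 [322.455 229.367] [0.471 0.134 0.07 ] [102 102  98]
0.07 0.139 [314.121 230.453] [0.471 0.139 0.072] [80 80 78]
0.075 0.134 [322.526 232.451] [0.47  0.134 0.073] [30 30 31]
0.075 0.139 [313.943 233.566] [0.471 0.139 0.078] [55 55 54]
0.08 0.134 [322.601 235.725] [0.47  0.134 0.08 ] [30 31 31]
0.08 0.139 [313.755 236.87 ] [0.471 0.139 0.081] [31 32 31]
0.09 0.134 [322.765 242.914] [0.47  0.134 0.09 ] [30 31 31]
0.09 0.139 [313.341 244.126] [0.471 0.139 0.091] [55 55 52]
```

Call:
jog_arm(
  travel=[
    [0,0.03,0],
    [0,0.03,0],
    [0,0.03,0],
    [0,0.03,0],
    [0,0.03,0],
    [0,0.03,0],
    [0,0.03,0.02],
    [0,0.03,0.04],
    [0,0.03,0.066],
    [0,0.03,0.066],
  ],
  dr=[
    [0,0,0],
    [0,0,0],
    [0,0,0],
    [0,0,0],
    [0,0,0],
    [0,0,0],
    [0,0,0],
    [0,0,0],
    [0,0,0],
    [0,0,0],
  ],
  claw=[0.45,0.45,0.45,0.45,0.45,0.45,0.45,0.45,0.45,0.45],
)

```text
time_s: 8.5
tcp_pos: [0.4582, 0.1218, 0.0015]
eef_rot: [179.9, 0.1, -7.9]
contact_force: [0.3, 0.6, 0.4]
gripper_width: 0.0394
gripper_force: 0.0
```

Call:
jog_arm(
  travel=[
    [0,0,0],
    [0,0,0],
    [0,0,0],
    [0,0,0],
    [0,0,0],
    [0,0,0],
    [0,0,0],
    [0,0,0],
    [0,0,0],
    [0,0,0],
  ],
  dr=[
    [0,0,0],
    [0,0,0],
    [0,0,0],
    [0,0,0],
    [0,0,0],
    [0,0,0],
    [0,0,0],
    [0,0,0],
    [0,0,0],
    [0,0,0],
  ],
  claw=[0,0,0,0,0,0,0,0,0,0],
  newtons=15,
)

```text
time_s: 9.75
tcp_pos: [0.4594, 0.1227, 0.0032]
eef_rot: [-180.0, -0.0, -7.9]
contact_force: [-1.8, 1.1, 6.1]
gripper_width: 0.0119
gripper_force: 15.0
```

Call:
jog_arm(
  travel=[
    [0,-0.018,0],
    [0,-0.036,0],
    [0,-0.054,0],
    [0,-0.072,0],
    [0,-0.09,0],
    [0,-0.108,0],
    [0,-0.108,0],
    [0,-0.108,0],
    [0,-0.108,0],
    [0,-0.108,0],
  ],
  dr=[
    [0,0,0],
    [0,0,0],
    [0,0,0],
    [0,0,0],
    [0,0,0],
    [0,0,0],
    [0,0,0],
    [0,0,0],
    [0,0,0],
    [0,0,0],
  ],
  claw=[0,0,0,0,0,0,0,0,0,0],
)

```text
time_s: 11.0
tcp_pos: [0.4667, 0.1764, 0.0033]
eef_rot: [-180.0, -0.0, -7.9]
contact_force: [-2.5, 2.4, 4.9]
gripper_width: 0.0118
gripper_force: 15.0
```

```bash
python3 sep.py
python3 - <<'E'
import cv2
a=cv2.imread("pics/last.png")[20:220,200:440];cv2.imwrite("pics/last_c.png",cv2.resize(a,None,fx=3,fy=3,interpolation=cv2.INTER_CUBIC))
E
```

```text
11.0 [0.4667 0.1764 0.0033] [-179.969    -0.0182   -7.9098] 0.011834911185399321 15.002055019140244 [-2.5337  2.3789  4.9095]
carriage_grip 0.87 [318.8, 265.2] [0.466  0.1765] 0.4379071690316001 0.23770443053766524
arm 4177 ey [0.2318 0.2382 0.2448] ex [0.5055 0.5473]
```

View pics/last_c.png

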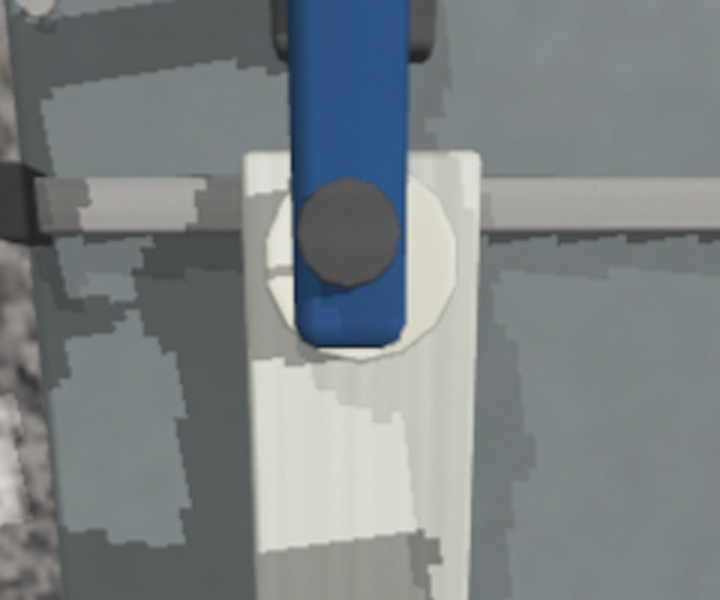

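Run:
```python
from h import *
np.set_printoptions(precision=4,suppress=True)
c=cap("wrist");ex=np.array([.9909,-.1349]);ey=np.array([.1349,.9909])
q=c["pixels"].astype(int)
def run(row,f):
    k=[u for u in range(270,370) if f(q[row,u])];return min(k),max(k)
blue=lambda p:p[2]>p[0]+50 and p[2]>p[1]+30
f=lambda uv,z:atz(c,uv,z)[:2]@ey
for row in (40,60,75,118,128):
    a,b=run(row,blue);print("arm",row,a,b,f((a-.5,row),.088),f((b+.5,row),.088),(f((a-.5,row),.088)+f((b+.5,row),.088))/2)
print("knob",f((200+349/3,20+232/3),.093),"disc",f((200+361/3,20+258/3),.043),"plate",f((200+361.5/3,20+160/3),.03),"cam",c["T"][:2,3]@ey)
cs=cap("side")
for t in r.tip_of("needle_tip","side")[:2]:print("side needle",t,atz(cs,t["at"],.046)[:2]@ey)
for t in r.tip_of("septum","side")[:2]:print("side sep",t,atz(cs,t["at"],.043)[:2]@ey)
a=cv2.cvtColor(cs["pixels"],cv2.COLOR_RGB2BGR)[130:190,270:360];cv2.imwrite("pics/s3.png",cv2.resize(a,None,fx=8,fy=8,interpolation=cv2.INTER_CUBIC))
```

```text
arm 40 298 335 0.24449679612098546 0.23159324054192473 0.23804501833145508
arm 60 299 334 0.24429373770951807 0.23186501550960148 0.23807937660955977
arm 75 299 334 0.24439916339899234 0.23181267708244951 0.23810592024072091
arm 118 300 334 0.24435393403650177 0.23165499836823544 0.2380044662023686
arm 128 301 333 0.24406199400687564 0.23198263223624022 0.23802231312155792
knob 0.23814109857953503 disc 0.23676960200382624 plate 0.2366407500639342 cam 0.23682641856047013
side needle {'at': [319.4, 159.2], 'conf': 0.58} 0.2287469260657391
side sep {'at': [316.2, 160.0], 'conf': 0.67} 0.2265800657578257
```

Call:
jog_arm(
  travel=[
    [0,-0.003,0],
    [0,-0.003,0],
    [0,-0.003,0],
    [0,-0.003,0],
    [0,-0.003,0],
    [0,-0.003,0],
    [0,-0.003,0],
    [0,-0.003,0],
    [0,-0.003,0],
    [0,-0.003,-0.08],
  ],
  dr=[
    [0,0,0],
    [0,0,0],
    [0,0,0],
    [0,0,0],
    [0,0,0],
    [0,0,0],
    [0,0,0],
    [0,0,0],
    [0,0,0],
    [0,0,0],
  ],
  claw=[0,0,0,0,0,0.45,0.45,0.45,0.45,0.45],
)

```text
time_s: 12.6
tcp_pos: [0.4649, 0.1759, 0.041]
eef_rot: [179.7, 0.2, -8.0]
contact_force: [1.8, 0.3, 0.1]
gripper_width: 0.0395
gripper_force: 0.0
```

Call:
jog_arm(
  travel=[
    [0,0,-0.148],
    [0.03,0.1,-0.148],
    [0.103,0.42,-0.148],
    [0.103,0.42,-0.148],
    [0.103,0.42,-0.148],
    [0.103,0.42,-0.148],
    [0.103,0.42,-0.148],
    [0.103,0.42,-0.148],
    [0.103,0.42,-0.148],
    [0.103,0.42,-0.148],
  ],
  dr=[
    [0,0,0.02],
    [0,0,0.214],
    [0,0,0.214],
    [0,0,0.214],
    [0,0,0.214],
    [0,0,0.214],
    [0,0,0.214],
    [0,0,0.214],
    [0,0,0.214],
    [0,0,0.214],
  ],
  claw=[0.45,0.45,0.45,0.45,0.45,0.45,0.45,0.45,0.45,0.45],
)

```text
time_s: 13.85
tcp_pos: [0.4888, -0.0376, 0.117]
eef_rot: [180.0, 0.0, -84.8]
contact_force: [0.3, 1.0, 0.5]
gripper_width: 0.0398
gripper_force: 0.0
```

Run:
```python
from h import *
np.set_printoptions(precision=4,suppress=True)
s=r.get_state();print(s["time_s"],s["tcp_pos"],s["eef_rot"],s["joints"],s["qd"])
c=cap("wrist");hsv=cv2.cvtColor(c["pixels"],cv2.COLOR_RGB2HSV);v,u=np.mgrid[0:400,0:640]
z=c["range_z"];P=np.stack([(u-c["cx"])/c["fx"]*z,-(v-c["cy"])/c["fy"]*z,-z],-1)@c["T"][:3,:3].T+c["T"][:3,3]
k=(hsv[...,0]>95)&(hsv[...,0]<130)&(hsv[...,1]>60)&(abs(P[...,2]-.098)<.006)&(abs(P[...,1]+.04)<.06)
W=P[k][:,:2];print(k.sum(),cv2.minAreaRect(W.astype(np.float32)*1000),W.mean(0),np.percentile(P[k][:,2],[5,50,95]))
for t in r.tip_of("fastener_grip","wrist")[:1]:print(t,atz(c,t["at"],.101))
ex=np.array([.9909,-.1349]);ey=np.array([.1349,.9909])
for n in("top","wrist"):
  if n=="top":ct=cap(n)
  else: ct=c
  for t in r.tip_of("septum",n)[:1]:w=atz(ct,t["at"],.043)[:2];print(n,"sep",t["conf"],w,w@ey)
a=c["pixels"][100:300,170:470]
cv2.imwrite("pics/w4.png",cv2.cvtColor(c["pixels"],cv2.COLOR_RGB2BGR))
```

```text
13.85 [ 0.4888 -0.0376  0.117 ] [179.9975   0.0011 -84.8369] [ 18.632    6.9915 -28.3888  -0.0021 -54.6219 -13.4678] [ 0.0206 -0.009  -0.0425  0.1466 -0.0583 -0.3806]
354 ((486.1497802734375, -40.3128776550293), (8.95518970489502, 35.7040901184082), 5.61822509765625) [ 0.4862 -0.0415] [0.093  0.0947 0.096 ]
{'at': [322.8, 214.6], 'conf': 0.66} [ 0.4868 -0.0414  0.101 ]
top sep 0.53 [0.5448 0.1539] 0.2260269982995793
```

Call:
jog_arm(
  travel=[
    [0.005,0.005,0],
    [0.005,0.005,0.05],
    [0.005,0.005,0.1],
    [0.005,0.005,0.15],
    [0.005,0.005,0.156],
    [0.005,0.005,0.156],
    [0.005,0.005,0.156],
    [0.005,0.005,0.156],
    [0.005,0.005,0.156],
    [0.005,0.005,0.156],
  ],
  dr=[
    [0,0,0],
    [0,0,0],
    [0,0,0],
    [0,0,0],
    [0,0,0],
    [0,0,0],
    [0,0,0],
    [0,0,0],
    [0,0,0],
    [0,0,0],
  ],
  claw=[0.45,0.45,0.45,0.45,0.45,0,0,0,0,0],
  newtons=12,
)

```text
time_s: 15.35
tcp_pos: [0.4866, -0.0402, 0.0393]
eef_rot: [-180.0, 0.0, -85.0]
contact_force: [-0.6, 1.1, 2.1]
gripper_width: 0.0098
gripper_force: 12.0
```

Call:
jog_arm(
  travel=[
    [0,0,0],
    [0,0,0],
    [0,0,0],
    [0,0,0],
    [0,0,0],
    [0,0,0],
    [0,0,0],
    [0,0,0],
    [0,0,0],
    [0,0,0],
  ],
  dr=[
    [0,0,-0.025],
    [0,0,-0.05],
    [0,0,-0.075],
    [0,0,-0.1],
    [0,0,-0.125],
    [0,0,-0.15],
    [0,0,-0.175],
    [0,0,-0.2],
    [0,0,-0.2145],
    [0,0,-0.2145],
  ],
  claw=[0,0,0,0,0,0,0,0,0,0],
)

```text
time_s: 16.6
tcp_pos: [0.4878, -0.0392, 0.0394]
eef_rot: [-179.9, -0.1, -7.7]
contact_force: [0.0, 7.0, 1.5]
gripper_width: 0.01
gripper_force: 12.0
```

Call:
jog_arm(
  travel=[
    [0,0,0],
    [0,0,0],
    [0,0,0],
    [0,0,0],
    [0,0,0],
    [0,0,-0.12],
    [0,0,-0.12],
    [0,0,-0.12],
    [0,0,-0.12],
    [0,0,-0.12],
  ],
  dr=[
    [0,0,0],
    [0,0,0],
    [0,0,0],
    [0,0,0],
    [0,0,0],
    [0,0,0],
    [0,0,0],
    [0,0,0],
    [0,0,0],
    [0,0,0],
  ],
  claw=[0,0.35,0.35,0.35,0.35,0.35,0.35,0.35,0,0],
)

```text
time_s: 17.85
tcp_pos: [0.486, -0.0405, 0.0981]
eef_rot: [180.0, 0.1, -7.7]
contact_force: [-1.0, -0.6, 0.3]
gripper_width: 0.0158
gripper_force: 0.0
```

Run:
```python
from h import *
np.set_printoptions(precision=4,suppress=True)
s=r.get_state();print(s["time_s"],s["tcp_pos"],s["eef_rot"],s["contact_force"])
v,u=np.mgrid[0:400,0:640]
for n in("wrist","top"):
    c=cap(n);hsv=cv2.cvtColor(c["pixels"],cv2.COLOR_RGB2HSV)
    z=c["range_z"];P=np.stack([(u-c["cx"])/c["fx"]*z,-(v-c["cy"])/c["fy"]*z,-z],-1)@c["T"][:3,:3].T+c["T"][:3,3]
    k=(hsv[...,0]>95)&(hsv[...,0]<130)&(hsv[...,1]>60)&(abs(P[...,2]-.098)<.008)&(abs(P[...,1]+.04)<.04)&(abs(P[...,0]-.49)<.04)
    if k.sum()>8:
        W=P[k][:,:2];print(n,k.sum(),cv2.minAreaRect(W.astype(np.float32)*1000),W.mean(0),np.percentile(P[k][:,2],[5,50,95]))
    ex=np.array([.9909,-.1349]);ey=np.array([.1349,.9909])
    m=(hsv[...,1]>120)&(hsv[...,2]>90)&((hsv[...,0]<8)|(hsv[...,0]>172))&(abs(P[...,0]-.54)<.04)&(abs(P[...,1]-.165)<.04)
    print("red",m.sum(),P[m].mean(0) if m.sum() else "")
    cv2.imwrite(f"pics/c5{n}.png",cv2.cvtColor(c["pixels"],cv2.COLOR_RGB2BGR))
```

```text
17.85 [ 0.486  -0.0405  0.0981] [179.9591   0.0893  -7.7458] [-0.9724 -0.5728  0.2831]
wrist 454 ((487.052001953125, -40.03718948364258), (9.467046737670898, 34.85737228393555), 81.87560272216797) [ 0.4885 -0.0401] [0.0927 0.0947 0.0961]
red 121 [0.5444 0.1655 0.0434]
red 8 [0.5438 0.1644 0.0469]
```

Run:
```python
from h import *
a=cv2.imread("pics/c5wrist.png");hsv=cv2.cvtColor(a,cv2.COLOR_BGR2HSV)
m=(hsv[...,1]>120)&(hsv[...,2]>90)&((hsv[...,0]<8)|(hsv[...,0]>172));m[:, 320:]=0
v,u=np.nonzero(m);print(u.min(),u.max(),v.min(),v.max());cy,cx=int(np.median(v)),int(np.median(u))
x0=max(cx-40,0);y0=max(cy-30,0)
A=cv2.resize(a[y0:y0+60,x0:x0+80],(480,360),interpolation=cv2.INTER_CUBIC)
B=cv2.resize(a[100:300,230:410],(324,360));cv2.imwrite("pics/c5c.png",np.hstack([A,B[:, :320]]))
```

```text
72 84 166 177
```

View pics/c5c.png

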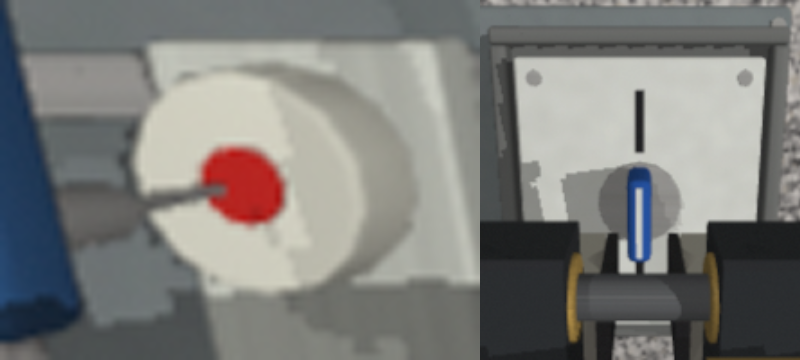

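Run:
```python
from h import *
c=cap("wrist");x0=max(78-40,0)
a=c["pixels"];hsv=cv2.cvtColor(a,cv2.COLOR_RGB2HSV);m=(hsv[...,1]>120)&(hsv[...,2]>90)&((hsv[...,0]<8)|(hsv[...,0]>172));m[:,320:]=0
v,u=np.nonzero(m);cx,cy=int(np.median(u)),int(np.median(v));print(cx,cy)
ex=np.array([.9909,-.1349]);ey=np.array([.1349,.9909])
f=lambda uv,z:(atz(c,uv,z)[:2]@ex,atz(c,uv,z)[:2]@ey)
x0=cx-40;y0=cy-30
(ecx,ecy),r_=cv2.minEnclosingCircle(np.stack([u,v],1).astype(np.float32))
print("tip",f((x0+225/6-.4,y0+189/6-.4),.046),"dot",f((ecx,ecy),.043),ecx,ecy, "1px",f((ecx+1,ecy),.043)[1])
```

```text
79 172
tip (np.float64(0.5163243275865809), np.float64(0.23766463030426987)) dot (np.float64(0.5168794744147245), np.float64(0.23807800508151783)) 78.33870697021484 171.9193572998047 1px 0.23719668887460157
```

Call:
jog_arm(
  travel=[
    [-0.093,-0.001,0],
    [-0.093,-0.001,0],
    [-0.093,-0.001,0],
    [-0.093,-0.001,0.05],
    [-0.093,-0.001,0.1],
    [-0.093,-0.001,0.12],
    [-0.093,-0.001,0.13],
    [-0.093,-0.001,0.13],
    [-0.093,-0.001,0.13],
    [-0.093,-0.001,0.13],
  ],
  dr=[
    [0,0,0],
    [0,0,0],
    [0,0,0],
    [0,0,0],
    [0,0,0],
    [0,0,0],
    [0,0,0],
    [0,0,0],
    [0,0,0],
    [0,0,0],
  ],
  claw=[0,0,0,0,0,0,0,0,0,0],
)

```text
time_s: 19.25
tcp_pos: [0.441, -0.0334, 0.0345]
eef_rot: [-180.0, -0.1, -7.7]
contact_force: [0.0, 0.4, 0.5]
gripper_width: 0.0003
gripper_force: 0.0
```

Now press slowly: 15.5 mm to seat, plus a little.

Call:
jog_arm(
  travel=[
    [0,0,0.005],
    [0,0,0.01],
    [0,0,0.015],
    [0,0,0.02],
    [0,0,0.025],
    [0,0,0.028],
    [0,0,0.031],
    [0,0,0.034],
    [0,0,0.034],
    [0,0,0.034],
  ],
  dr=[
    [0,0,0],
    [0,0,0],
    [0,0,0],
    [0,0,0],
    [0,0,0],
    [0,0,0],
    [0,0,0],
    [0,0,0],
    [0,0,0],
    [0,0,0],
  ],
  claw=[0,0,0,0,0,0,0,0,0,0],
)

```text
time_s: 20.5
tcp_pos: [0.4412, -0.0335, 0.0209]
eef_rot: [180.0, -0.1, -7.6]
contact_force: [-22.4, 6.7, 65.8]
gripper_width: -0.0002
gripper_force: 33.1
```

```bash
cat > chk.py <<'E'
from h import *
np.set_printoptions(precision=4,suppress=True)
s=r.get_state();print(s["time_s"],s["tcp_pos"],s["contact_force"],s["joint_torque"])
v,u=np.mgrid[0:400,0:640]
ex=np.array([.9909,-.1349]);ey=np.array([.1349,.9909]);f=np.array([.4866,-.0400])
for n in("wrist","top","side"):
    c=cap(n);z=c["range_z"];P=np.stack([(u-c["cx"])/c["fx"]*z,-(v-c["cy"])/c["fy"]*z,-z],-1)@c["T"][:3,:3].T+c["T"][:3,3]
    a=(P[...,:2]-f)@ex;b=(P[...,:2]-f)@ey;Z=P[...,2]
    ok=(z>0)&(Z>.045)&(Z<.075)
    pan=ok&(a>.028)&(a<.058)&(abs(b)<.048);lip=ok&(a>.0675)&(a<.076)&(abs(b)<.05)
    w=ok&(a>-.05)&(a<.05)&(((b>-.05)&(b<-.03)))
    hsv=cv2.cvtColor(c["pixels"],cv2.COLOR_RGB2HSV)
    bl=(hsv[...,0]>95)&(hsv[...,0]<130)&(hsv[...,1]>60)&(abs(a)<.03)&(abs(b)<.03)&(Z>.075)
    for k,mm in(("panel",pan),("lip",lip),("pan-right",w),("wing",bl)):
        if mm.sum()>4:print(n,k,mm.sum(),np.median(Z[mm]),np.percentile(Z[mm],90))
    if n=="wrist" and bl.sum()>30: print(cv2.minAreaRect(P[bl][:,:2].astype(np.float32)*1000))
E
python3 chk.py
```

```text
20.5 [ 0.4412 -0.0335  0.0209] [-22.3854   6.7373  65.7854] [ -2.1445 -10.4905  13.949    2.7958   6.9738   0.0169]
wrist panel 11171 0.05409824335909458 0.054997420034907235
wrist lip 4102 0.053837507231080994 0.055019114694835135
wrist pan-right 5364 0.054072060786129125 0.05490453181934073
wrist wing 1168 0.08443648074430114 0.08547589508209785
((489.09228515625, -40.115997314453125), (9.635088920593262, 40.76100540161133), 82.03864288330078)
top panel 411 0.0530319656890923 0.05572890980068235
top lip 95 0.051977450267605585 0.054994887582871854
top pan-right 153 0.05278046041192508 0.05587152969532037
side panel 234 0.05567562583698388 0.057519907200561625
side lip 52 0.05520760324278101 0.057587618226284845
side pan-right 172 0.055285951455745386 0.057176954976992524
side wing 60 0.08222391182836125 0.08703035923920457
```

Call:
jog_arm(
  travel=[
    [0,0,-0.002],
    [0,0,-0.004],
    [0,0,-0.004],
    [0,0,-0.004],
    [0,0,-0.004],
    [0,0,-0.004],
    [0,0,-0.004],
    [0,0,-0.004],
    [0,0,-0.004],
    [0,0,-0.004],
  ],
  dr=[
    [0,0,0],
    [0,0,0],
    [0,0,0],
    [0,0,0],
    [0,0,0],
    [0,0,0],
    [0,0,0],
    [0,0,0],
    [0,0,0],
    [0,0,0],
  ],
  claw=[0,0,0,0,0,0,0,0,0,0],
)

```text
time_s: 21.9
tcp_pos: [0.4412, -0.0335, 0.0213]
eef_rot: [-180.0, -0.1, -7.7]
contact_force: [-12.9, 4.1, 40.0]
gripper_width: 0.0003
gripper_force: 19.9
```

```bash
python3 chk.py; python3 -c "
from h import *
print(r.get_state()['contact_force'])"
```

```text
21.9 [ 0.4412 -0.0335  0.0213] [-12.8556   4.1353  39.987 ] [ -1.3622 -19.8724  15.8886   3.4374   4.0414   0.0082]
wrist panel 11170 0.05426457690996146 0.055177236107311727
wrist lip 4097 0.05384257379723045 0.05508103844130188
wrist pan-right 5350 0.05425136648291298 0.0550701893023286
wrist wing 1174 0.08461471552522092 0.08562846716988047
((488.89862060546875, -40.17516326904297), (9.65621566772461, 41.20613098144531), 81.73936462402344)
top panel 415 0.052865441318684425 0.05572919903209637
top lip 88 0.05255268107621247 0.055489936855263045
top pan-right 151 0.0524075402008497 0.054886995252097615
side panel 239 0.05559337581283441 0.057788714085457694
side lip 52 0.055298302834161484 0.05760280367640299
side pan-right 177 0.05546063172806803 0.05798758764142473
side wing 58 0.08372756486126537 0.08867159336177967
[-13.11803957   4.66618441  39.70953939]
```

Call:
jog_arm(
  travel=[
    [0,0,-0.002],
    [0,0,-0.002],
    [0,0,-0.002],
    [0,0,-0.002],
    [0,0,-0.002],
    [0,0,-0.002],
    [0,0,-0.002],
    [0,0,-0.002],
    [0,0,-0.002],
    [0,0,-0.002],
  ],
  dr=[
    [0,0,0],
    [0,0,0],
    [0,0,0],
    [0,0,0],
    [0,0,0],
    [0,0,0],
    [0,0,0],
    [0,0,0],
    [0,0,0],
    [0,0,0],
  ],
  claw=[0,0,0,0,0,0,0,0,0,0],
)

```text
time_s: 23.3
tcp_pos: [0.441, -0.0335, 0.0215]
eef_rot: [-180.0, -0.1, -7.7]
contact_force: [-9.1, 3.7, 26.9]
gripper_width: 0.0004
gripper_force: 13.4
```

```bash
python3 chk.py | head -4; python3 -c "
from h import *
print(r.get_state()['contact_force']);print(r.close_job())"
```

```text
23.3 [ 0.441  -0.0335  0.0215] [-9.0635  3.7186 26.9182] [ -0.9711 -24.4867  16.867    3.7593   2.5942   0.0049]
wrist panel 11174 0.05428734397694476 0.055183556068611826
wrist lip 4100 0.05382404549485578 0.05499758318159369
wrist pan-right 5368 0.05425793377951037 0.055070121228839086
[-8.47997006  3.96505462 26.08221256]
the job is handed in; nothing more can be done
None
```

Job handed in at about 23.5 s: by the cameras, the septum is within about 0.5 mm of the needle axis, the wing is lined up with the dashes, and the panel is level with its lip, still held down at about 26 N; the real fingertips turned out to end about 35 mm short of the reported TCP, so my first fin grasp closed above the fin without moving anything, and I corrected for it after that.

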